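# Call the learner and show where the glue goes

## Task

In the box-making class, press the blue call button right down and let it come up, then show the learner the next step: bring the fingertips to within a few centimetres straight above the nozzle of the yellow glue bottle with the red nozzle and dwell there for about two seconds, then do the same straight above the orange corner clip on the brown box, and finish still pointing at the clip. Point without touching the bottle or the box, do not bring the fingertips close above the nozzles of the other two bottles, even in passing, and leave everything but the button untouched where it stands.

Things in the scene. Friction and masses are not known exactly. Their poses are not given: they have to be found in the camera images.
- glue_yellow_red: The glue to point at: a yellow squeeze bottle with a red cone nozzle and a white label with a red stripe, 44 mm across, 150 mm tall to the nozzle tip, about 0.07 to 0.18 kg, standing loose on the green mat; it tips easily. One of three bottles of the same shape standing at the left of the mat, which change places. Origin: centre of its underside, z up.
- glue_yellow_red_tip (a point): Top of the red nozzle of the yellow bottle with the red nozzle (150 mm above its underside, 153 mm above the table).
- glue_yellow_blue: A wrong glue: a yellow squeeze bottle with a blue cone nozzle and a white label with a blue stripe, 44 mm across, 150 mm tall to the nozzle tip, about 0.07 to 0.18 kg, standing loose on the green mat; it tips easily. One of three bottles of the same shape standing at the left of the mat, which change places. Origin: centre of its underside, z up.
- glue_yellow_blue_tip (a point): Top of the nozzle of the yellow bottle with the blue nozzle.
- glue_white_red: A wrong glue: a white squeeze bottle with a red cone nozzle and a white label with a red stripe, 44 mm across, 150 mm tall to the nozzle tip, about 0.07 to 0.18 kg, standing loose on the green mat; it tips easily. One of three bottles of the same shape standing at the left of the mat, which change places. Origin: centre of its underside, z up.
- glue_white_red_tip (a point): Top of the nozzle of the white bottle with the red nozzle.
- tray: Half-made open box of dark brown board, 200 (its x) x 110 (its y) x 45 mm high, walls 4 mm, about 0.2 to 0.4 kg, standing loose on the mat in the middle at any yaw. A flat plastic clip (28 x 28 mm on top) caps each corner, its top 50 mm above the box's underside: one orange, three grey. Origin: centre of its underside, z up.
- orange_clip (a point): Centre of the flat top of the orange clip, on the +x +y corner of the box: at (89, 44, 50) mm in the box's frame, 53 mm above the table.
- call (a joint): Travel of the blue call button: 0 up, 0.006 m fully pressed; a spring pushes it back up. It goes straight down and takes about 5 N to reach the bottom.
- call_top (a point): Centre of the top of the blue call button, a round blue cap 40 mm across in a white housing that is fixed on the mat at the right of the box. z up; the button is pressed straight down.
- glue_pot: White round glue pot, open cup 72 mm across and 50 mm high, loose, beyond the box. Origin: centre of its underside. A bystander on the 3 mm green cutting mat.
- water_jar: Clear glass jar with a metal lid, 70 mm across and 100 mm high, loose, at the back left. Origin: centre of its underside. A bystander on the 3 mm green cutting mat.
- spoon: Steel spoon lying flat at the back, loose. Origin: on its underside. A bystander on the 3 mm green cutting mat.
- bone_folder: Cream bone folder, a flat bar 150 x 22 x 5 mm lying beyond the call button, loose. Origin: centre of its underside. A bystander on the 3 mm green cutting mat.
- steel_rule: Steel rule 200 x 25 x 4 mm lying near the robot at the left, loose. Origin: centre of its underside. A bystander on the 3 mm green cutting mat.
Things that resemble listed ones, but are neither listed nor needed, are in the scene too. What is shaped like the glue_yellow_red but pink is not meant.

How it is judged:
On the way, in this order (a step that is already met when the one before it is completed fails the run):
1. the call button is pressed down (at least 4.5 of its 6 mm) (value of joint call above 0.0045 m), for 0.05 s.
2. the button is let up again (value of joint call below 0.002 m), for 0.1 s.
3. the fingertips dwell for 1.5 s straight above the nozzle of the yellow bottle with the red nozzle, within 20 mm sideways, clear of it and at most about 55 mm up (horizontal distance between the grasp point and glue_yellow_red_tip below 0.02 m and z of the grasp point in the frame of glue_yellow_red_tip between 0.021 and 0.075 m), for 1.5 s.
4. the fingertips dwell for 1.5 s straight above the orange clip, within 20 mm sideways, clear of it and at most about 55 mm up (horizontal distance between the grasp point and orange_clip below 0.02 m and z of the grasp point in the frame of orange_clip between 0.021 and 0.075 m), for 1.5 s.
At the end, for the whole second after the job is handed in: The grasp point between the fingers stays within 20 mm sideways of the centre of the orange clip and 21 to 75 mm above its top (fingertips about 2 to 55 mm above it); the call button is up; the three bottles and the box stand upright (within 0.1 rad), at rest, within 10 mm of where they began (all of step 4 and distance of each of glue_yellow_red, glue_yellow_blue, glue_white_red, tray from where it was at the start of the episode below 0.01 m and angle between each of glue_yellow_red, glue_yellow_blue, glue_white_red, tray's own z axis and vertical below 0.1 rad and linear speed of each of glue_yellow_red, glue_yellow_blue, glue_white_red, tray below 0.02 m/s and value of joint call below 0.002 m); the robot touches nothing.
It fails at once if the robot touches a bottle (contact force between any of the fingers, the arm and glue_yellow_red above 0.3 N or contact force between any of the fingers, the arm and glue_yellow_blue above 0.3 N or contact force between any of the fingers, the arm and glue_white_red above 0.3 N).
It fails at once if the robot touches the brown box (contact force between any of the fingers, the arm and tray above 0.3 N).
It fails at once if the fingertips come close above the nozzle of another bottle (grasp point within 15 mm sideways and less than 60 mm above it) ((horizontal distance between the grasp point and glue_yellow_blue_tip below 0.015 m and z of the grasp point in the frame of glue_yellow_blue_tip below 0.06 m) or (horizontal distance between the grasp point and glue_white_red_tip below 0.015 m and z of the grasp point in the frame of glue_white_red_tip below 0.06 m)).
It fails at once if a bottle or the box is moved more than 10 mm or lifted (distance of any of glue_yellow_red, glue_yellow_blue, glue_white_red, tray from where it was at the start of the episode above 0.01 m).
It fails at once if a bystander is touched or moved more than 10 mm (contact force between any of the fingers, the arm and glue_pot above 0.3 N or distance of any of glue_pot, water_jar, spoon, bone_folder, steel_rule from where it was at the start of the episode above 0.01 m or contact force between any of the fingers, the arm and water_jar above 0.3 N or contact force between any of the fingers, the arm and spoon above 0.3 N or contact force between any of the fingers, the arm and bone_folder above 0.3 N or contact force between any of the fingers, the arm and steel_rule above 0.3 N).
It also fails if it takes over 56 s, if anything falls off the work surface, if the arm or the gripper's body presses on something with over 40 N, if the wrist force passes 120 N, or if a joint passes its speed limit or range.

## Robot

A 7-joint arm with a two-finger parallel gripper is mounted at the origin on the work surface. World frame = base frame: x ahead of the robot, y to its left, z up, the work surface at z = 0. Lengths are in m, angles in rad, forces in N, time in s.
With the tool pointing down it reaches from about 0.375 to 0.925 m from the base axis. Payload 3.1 kg.
Tool frame: the origin (TCP) lies between the finger pads; the fingertips stand 19 mm ahead of it and the grasp point (between the pads) is the TCP; z points along the fingers, y is the direction in which the jaws open and shut (so a half turn about z gives the same grasp; the last joint's range is limited). The gripper opens to 85 mm and grips with 20 to 120 N. Pads are 22 mm wide; open, the fingers measure 114 mm over their backs; the gripper's body (76 mm by 85 mm) begins 54 mm behind the grasp point. The pads swing forward as they close: fully open they stand 13 mm farther back than shut.
Start: joints at [-1.306, 0.383, 0.044, 1.598, -0.018, 1.161, -0.05], TCP at [0.231, 0.608, 0.25] pointing down, gripper open.
Joint ranges: [-2.61, 2.61], [-0.41, 2.15], [-1.48, 1.57], [0, 2.5], [-1.57, 4.71], [0.05, 1.97], [-2.85, 2.85]. Speed limits (rad/s): [2.79, 2.79, 3.14, 3.14, 3.14, 3.14, 3.14].

## Interface

Orientations are given as a unit quaternion [x, y, z, w].
In Python, from bench import move_ptp, movel, move_j, move_gripper, pause, inverse_kinematics, read_camera, camera_params, MotionError, sign_off, look_for, tip_of, read_time_s, read_qpos, read_joint_vel, read_effort, read_eef_pos, read_tcp_rot, read_ft_force, read_ft_torque, read_finger_gap gives the robot as it stands. Calls block until the motion is done:
- move_ptp(position, orientation): joint-space move of the TCP to a pose.
- movel(position, orientation=None, speed=0.15): straight line of the TCP; orientation=None keeps the orientation; speed is the mean speed in m/s.
- move_j(angles): joint-space move.
- move_gripper(opening, effort=None): finger opening in m; effort is the grip in N (None keeps the last); returns when the fingers have stopped.
- pause(seconds).
- inverse_kinematics(position, orientation): joint angles nearest the present ones, or None.
- read_camera(name): name is "scene" or "top" or "wrist"; returns the picture (400x640x3 uint8, red, green, blue); there is no depth.
- camera_params(name): a dict with "K" (3x3 intrinsics, pixels), "dist_coeffs" ([k1, k2, p1, p2, k3] as OpenCV has them; the pictures are not rectified), "camera_from_world" (4x4, takes a point from world to camera coordinates). Camera axes: x right, y down, z forward; pixel columns grow to the right and rows downward; lengths in m; the calibration is good to about 2 mm. A picture is of the moment at which its call begins: read the wrist's pose just before it. camera_params takes no time and is no camera call; for the wrist camera it gives the pose at the moment of the call.
A pose or a line that the arm cannot do raises MotionError and nothing moves.
- sign_off(): hands the job in, once; it reports no verdict.
Trained networks look in the newest picture that a camera, given by its name, has taken for a name from the list of things; names that differ only in an ending like _2 or _b are one class to them, and where a whole thing is asked for, a point or a joint stands for the part that bears it (a point fixed in the world has none). Each returns a list of dicts, best first, with "confidence" (0 to 1); they miss things now and then, are a little off and sometimes report something else, mostly with a low value. They report only what shows in the picture. A call takes as long as a camera call. They do not tell look-alikes from the thing itself.
- look_for(camera, name): "at" ([column, row] in pixels, amid what is visible of it).
- tip_of(camera, name): "at" ([column, row] in pixels: a listed point, or the origin of a listed thing).
Readings, each from a call of its own:
- read_time_s(): time.
- read_qpos(): joint angles.
- read_joint_vel(): joint speeds.
- read_effort(): joint torques, N m.
- read_eef_pos(): TCP position.
- read_tcp_rot(): TCP orientation.
- read_ft_force(): force on the tool from outside, world axes, zero at the start.
- read_ft_torque(): the same for the moment, N m.
- read_finger_gap(): finger opening in m.
Only numpy, scipy, OpenCV 4.12 (cv2) and the standard library are available. Lean on these libraries where they do the work, as an engineer would, in place of code of your own. Each camera call takes 0.05 s, during which the arm holds its last target. There are 200 camera calls.

## Working session

There is one attempt and no reset: what is moved stays moved. The work goes in short steps, each a Python script; the robot and the scene stay as the last script left them, time stands still between calls to the robot, and variables do not carry over. Pictures are saved under pics/ and viewed, about 8 in all and at most 12, crops included, and the job is handed in when it is done.

```bash
mkdir -p pics; cat > h.py <<'E'
import numpy as np, cv2
from bench import *
def ray(P,uv):
    n=cv2.undistortPoints(np.array([[uv]],float),np.array(P["K"]),np.array(P["dist_coeffs"]))[0,0]
    T=np.array(P["camera_from_world"]);R=T[:3,:3];o=-R.T@T[:3,3]
    return o,R.T@np.array([n[0],n[1],1])
def atz(P,uv,z):
    o,d=ray(P,uv);return o+d*(z-o[2])/d[2]
def proj(P,X):
    T=np.array(P["camera_from_world"]);r=cv2.Rodrigues(T[:3,:3])[0]
    return cv2.projectPoints(np.array([X],float),r,T[:3,3],np.array(P["K"]),np.array(P["dist_coeffs"]))[0][0,0]
def save(n,im): cv2.imwrite("pics/"+n,im[:,:,::-1])
E
python3 - <<'E'
from h import *
Z={"glue_yellow_red_tip":.153,"glue_yellow_blue_tip":.153,"glue_white_red_tip":.153,"orange_clip":.053,"call_top":.03,"tray":.003,"glue_pot":.003,"water_jar":.003,"bone_folder":.003,"spoon":.003,"steel_rule":.003}
np.set_printoptions(precision=3,suppress=True)
for c in("top","scene"):
    save(c+"1.png",read_camera(c));P=camera_params(c)
    for n,z in Z.items():
        print(c,n,[(np.round(d["at"]),round(d["confidence"],2),atz(P,d["at"],z)[:2]) for d in tip_of(c,n)[:4]])
print(read_tcp_rot(),read_time_s())
E
```

```text
top glue_yellow_red_tip [(array([182., 263.]), 0.54, array([0.306, 0.593])), (array([240., 202.]), 0.5, array([0.536, 0.377]))]
top glue_yellow_blue_tip [(array([274., 198.]), 0.64, array([0.549, 0.25 ]))]
top glue_white_red_tip [(array([258., 229.]), 0.47, array([0.436, 0.309]))]
top orange_clip [(array([347., 224.]), 0.95, array([ 0.458, -0.026])), (array([243., 204.]), 0.26, array([0.534, 0.382]))]
top call_top [(array([426., 213.]), 0.48, array([ 0.504, -0.344]))]
top tray [(array([341., 202.]), 0.73, array([ 0.549, -0.006]))]
top glue_pot [(array([317., 150.]), 0.58, array([0.763, 0.093]))]
top water_jar [(array([289., 156.]), 0.72, array([0.736, 0.207])), (array([259., 229.]), 0.22, array([0.438, 0.326]))]
top bone_folder [(array([421., 180.]), 0.57, array([ 0.638, -0.333]))]
top spoon [(array([378., 152.]), 0.54, array([ 0.756, -0.155])), (array([319., 148.]), 0.52, array([0.769, 0.083]))]
top steel_rule [(array([302., 250.]), 0.55, array([0.355, 0.151]))]
scene glue_yellow_red_tip [(array([361., 148.]), 0.6, array([0.525, 0.372])), (array([337., 105.]), 0.48, array([0.298, 0.
[... 313 characters left out ...]
0.78, array([ 0.463, -0.011])), (array([389., 224.]), 0.59, array([0.748, 0.171]))]
scene call_top [(array([232., 304.]), 0.49, array([ 0.499, -0.337]))]
scene tray [(array([310., 238.]), 0.89, array([0.538, 0.013])), (array([331., 152.]), 0.45, array([0.345, 0.462]))]
scene glue_pot [(array([382., 249.]), 0.58, array([0.761, 0.102]))]
scene water_jar [(array([386., 222.]), 0.7, array([0.72 , 0.219]))]
scene bone_folder [(array([272., 344.]), 0.68, array([ 0.661, -0.362]))]
scene spoon [(array([340., 302.]), 0.9, array([ 0.749, -0.149])), (array([361., 146.]), 0.43, array([0.433, 0.57 ]))]
scene steel_rule [(array([284., 191.]), 0.78, array([0.323, 0.159]))]
[ 0.18   0.984 -0.    -0.   ] 1.2
```

View pics/top1.png

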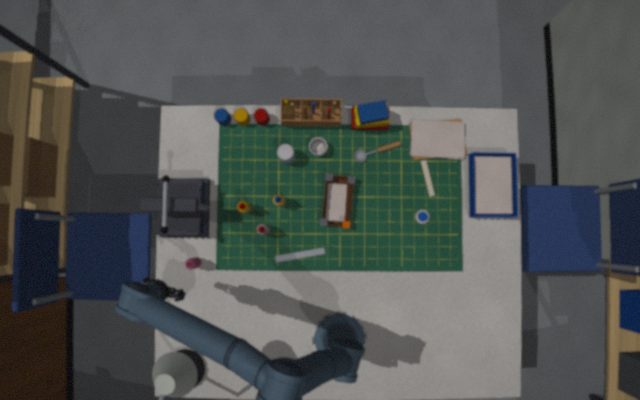

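View pics/scene1.png

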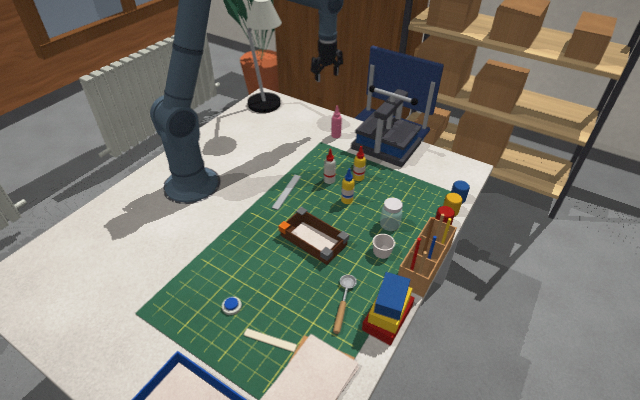

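The top picture shows the yellow bottle with the red nozzle at (243,206), yellow/blue at (277,200) and white/red at (262,229). The pink decoy is at (193,263), the orange clip at (347,224) and the button at (422,216). The scene view agrees. Next I fly high to the button, taking wrist pictures on the way.

```bash
python3 - <<'E'
from h import *
np.set_printoptions(precision=3,suppress=True)
q=[0.18,0.984,0,0];q=list(np.array(q)/np.linalg.norm(q))
Q=[0,1,0,0]
p=read_eef_pos(); movel([p[0],p[1],.40],speed=.2)
move_gripper(0.0)
ims=[]
for nm,X,names in [("b",[.47,.33,.42],[("glue_yellow_red_tip",.153),("glue_yellow_blue_tip",.153),("glue_white_red_tip",.153)]),("c",[.45,-.02,.34],[("orange_clip",.053),("tray",.003)]),("k",[.47,-.335,.25],[("call_top",.03)])]:
    move_ptp(X,Q); pause(.3)
    P=camera_params("wrist"); im=read_camera("wrist"); ims.append(im)
    o=np.linalg.inv(P["camera_from_world"]); print(nm,read_eef_pos(),"cam",o[:3,3],"fwd",o[:3,2])
    for n,z in names: print(n,[(np.round(d["at"]),round(d["confidence"],2),atz(P,d["at"],z)) for d in tip_of("wrist",n)[:4]])
    np.savez(nm+".npz",im=im,**{k:np.array(v) for k,v in P.items()})
save("w1.png",cv2.resize(np.vstack([np.hstack(ims[:2]),np.hstack([ims[2],ims[2]*0])]),(800,500),interpolation=cv2.INTER_AREA))
print(read_time_s(),read_finger_gap(),read_ft_force(),read_qpos())
E
```

```text
b [0.47  0.331 0.42 ] cam [0.394 0.332 0.543] fwd [ 0.295  0.001 -0.956]
glue_yellow_red_tip [(array([360., 202.]), 0.79, array([0.522, 0.378, 0.153]))]
glue_yellow_blue_tip [(array([250., 223.]), 0.8, array([0.549, 0.243, 0.153]))]
glue_white_red_tip [(array([298., 131.]), 0.97, array([0.437, 0.304, 0.153]))]
c [ 0.45  -0.019  0.34 ] cam [ 0.375 -0.018  0.464] fwd [ 0.295  0.001 -0.955]
orange_clip [(array([563., 138.]), 0.63, array([0.429, 0.269, 0.053])), (array([320., 161.]), 0.62, array([ 0.456, -0.021,  0.053])), (array([579., 271.]), 0.36, array([0.607, 0.326, 0.053]))]
tray [(array([344., 219.]), 0.82, array([0.552, 0.013, 0.003]))]
k [ 0.47  -0.334  0.25 ] cam [ 0.395 -0.333  0.374] fwd [ 0.296  0.002 -0.955]
call_top [(array([322., 184.]), 0.86, array([ 0.488, -0.332,  0.03 ]))]
8.1833 -0.00010327563184016976 [0.971 0.097 0.002] [-0.297  0.393  1.05   1.813 -0.373  1.152  2.448]
```

View pics/w1.png

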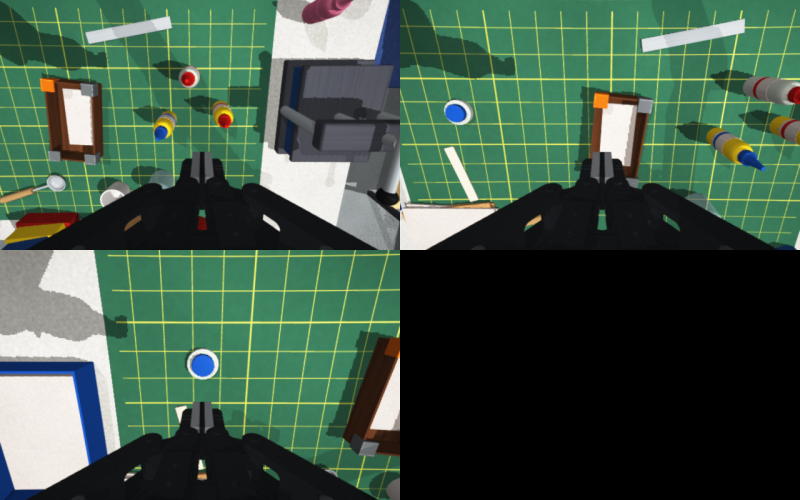

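The wrist estimates agree with the top and scene views: yellow/red nozzle at (0.524,0.377), clip at (0.456,-0.021) and button at (0.488,-0.332). The blue cap centre is at about (325,186) in the wrist picture. Next, press the button under force watch.

```bash
python3 - <<'E'
from h import *
x,y=.488,-.332
Q=[0,1,0,0]
movel([x,y,.10],Q,speed=.15); pause(.2)
f0=read_ft_force()[2]; z=.07; movel([x,y,z],speed=.06); L=[]
while z>.028:
    z-=.0015; movel([x,y,z],speed=.03)
    f=read_ft_force()[2]-f0; L.append((round(z,4),round(float(read_eef_pos()[2]),4),round(float(f),1)))
    if f>12: break
pause(.3); print(L, read_ft_force()[2]-f0)
save("press.png",read_camera("scene")[230:360,160:330])
movel([x,y,.15],speed=.12); pause(.3)
print(read_time_s(), read_ft_force()[2]-f0)
E
```

```text
[(0.0685, 0.0687, 0.8), (0.067, 0.067, -0.2), (0.0655, 0.0654, -0.4), (0.064, 0.0639, 0.8), (0.0625, 0.0624, 0.3), (0.061, 0.0609, 0.2), (0.0595, 0.0594, 0.0), (0.058, 0.0579, -0.7), (0.0565, 0.0564, 0.1), (0.055, 0.0549, 0.5), (0.0535, 0.0534, 0.6), (0.052, 0.0519, 0.6), (0.0505, 0.0504, -0.5), (0.049, 0.0489, 0.0), (0.0475, 0.0474, 0.3), (0.046, 0.0459, 0.3), (0.0445, 0.0444, 0.5), (0.043, 0.0432, 1.9), (0.0415, 0.0417, 2.3), (0.04, 0.0402, 3.5), (0.0385, 0.0386, 4.4), (0.037, 0.0381, 11.2), (0.0355, 0.0379, 19.4)] 18.39309783230515
17.6917 -0.6743827874878213
```

Contact came at 0.0437. The spring ramped to about 5 N and then the hard stop came at 0.038, so the button went fully down, and it has been released. Next is the bottle, with a closer look on the way.

```bash
python3 - <<'E'
from h import *
np.set_printoptions(precision=3,suppress=True)
Q=[0,1,0,0]; x,y=.525,.377
movel([.488,-.332,.36],speed=.25)
move_ptp([x,y,.36],Q); movel([x,y,.26],speed=.12); pause(.3)
P=camera_params("wrist"); im=read_camera("wrist")
print([(np.round(d["at"]),round(d["confidence"],2),atz(P,d["at"],.153)) for d in tip_of("wrist","glue_yellow_red_tip")[:3]])
u=proj(P,[x,y,.153]); print(u)
im=im.copy(); cv2.drawMarker(im,tuple(int(v) for v in u),(0,255,0),0,14,1); save("w2.png",im); print(read_time_s(),read_eef_pos())
E
```

```text
[(array([325., 192.]), 0.79, array([0.518, 0.381, 0.153]))]
[320.171 200.977]
22.5833 [0.525 0.377 0.26 ]
```

View pics/w2.png

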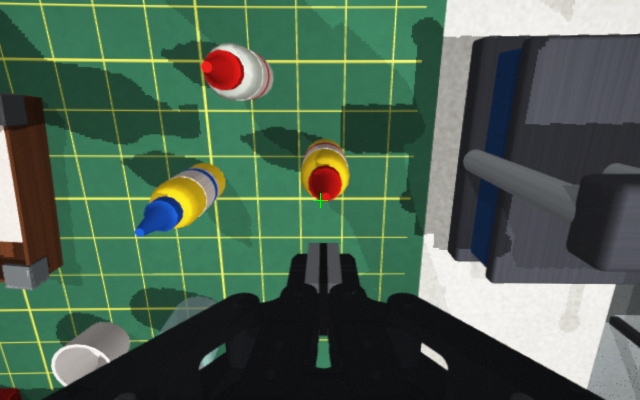

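The red nozzle's tip is at about (325,196), so it sits near (0.521,0.380). The three bottles stand as before.

```bash
python3 - <<'E'
from h import *
np.set_printoptions(precision=3,suppress=True)
Q=[0,1,0,0]; x,y=.521,.380
movel([x,y,.200],speed=.08); pause(2.3); print(read_eef_pos(),read_time_s())
movel([x,y,.34],speed=.2)
x,y=.456,-.021
move_ptp([x,y,.34],Q); movel([x,y,.20],speed=.15); pause(.3)
P=camera_params("wrist"); im=read_camera("wrist")
print([(np.round(d["at"]),round(d["confidence"],2),atz(P,d["at"],.053)) for d in tip_of("wrist","orange_clip")[:3]])
m=cv2.inRange(cv2.cvtColor(im,cv2.COLOR_RGB2HSV),(8,180,150),(20,255,255));n,l,s,c=cv2.connectedComponentsWithStats(m)
for i in range(1,n):
    if s[i,4]>200: print(s[i],c[i],atz(P,c[i],.053))
im=im.copy(); u=proj(P,[x,y,.053]); cv2.drawMarker(im,tuple(int(v) for v in u),(0,0,255),0,14,1); save("w3.png",im); print(u,read_time_s(),read_eef_pos())
E
```

```text
[0.521 0.38  0.2  ] 25.7833Traceback (most recent call last):
  File "<stdin>", line 7, in <module>
bench.MotionError: the arm cannot follow that straight line within its joint ranges
```

```bash
python3 - <<'E'
from h import *
np.set_printoptions(precision=3,suppress=True)
print(read_qpos(),read_eef_pos())
Q=[0,1,0,0]
for z in(.30,.26,.23):
    try: movel([.521,.380,z],speed=.15); print("up",z); break
    except MotionError as e: print(z,e)
print(read_qpos(),read_eef_pos(),read_time_s())
for X in([.521,.380,.36],[.456,-.021,.34],[.456,-.021,.30]): print(X,inverse_kinematics(X,Q))
E
```

```text
[-1.294 -0.298  1.082  1.962  0.271  1.331  1.276] [ 0.456 -0.02   0.341]
up 0.3
[-1.398  0.474  0.961  1.588 -0.4    1.29   1.194] [0.521 0.379 0.3  ] 31.0083
[0.521, 0.38, 0.36] [-1.412  0.435  0.988  1.508 -0.365  1.395  1.168]
[0.456, -0.021, 0.34] [-1.288 -0.296  1.081  1.963  0.268  1.33   1.28 ]
[0.456, -0.021, 0.3] [-1.421 -0.339  1.203  2.021  0.331  1.263  1.228]
```

The failing line was the descent at the clip, in an awkward elbow posture with joint 2 near its limit. My retry only went back above the bottle at 0.30. I'll look for a better posture for the clip.

```bash
python3 - <<'E'
from h import *
from scipy.spatial.transform import Rotation as R
np.set_printoptions(precision=2,suppress=True)
for a in range(-180,180,30):
    Q=(R.from_euler("z",a,degrees=True)*R.from_quat([0,1,0,0])).as_quat().tolist()
    r=[inverse_kinematics([.456,-.021,z],Q) for z in(.34,.2,.102)]
    print(a,*[None if v is None else np.array(v) for v in r])
E
```

```text
-180 [-1.36 -0.35  1.11  1.96  0.32  1.35 -1.91] [-1.33  0.26  1.45  2.14 -0.31  0.99 -1.29] [-1.15  0.7   1.38  2.21 -0.87  0.98 -0.82]
-150 [ 0.84 -0.04 -0.84  1.89 -0.03  1.28 -1.04] [-1.35  0.37  1.52  2.14 -0.44  1.03 -0.64] [-1.09  0.54  1.25  2.21 -0.69  0.87 -0.45]
-120 [ 0.14 -0.05 -0.17  1.92 -0.01  1.28 -0.56] [-1.32  0.22  1.41  2.14 -0.26  0.99 -0.28] [-1.09  0.54  1.24  2.21 -0.68  0.87  0.07]
-90 [-0.32 -0.08  0.26  1.94  0.02  1.28 -0.06] [-1.28  0.17  1.35  2.14 -0.2   0.98  0.18] [-1.02  0.44  1.13  2.21 -0.56  0.82  0.48]
-60 [-0.87 -0.14  0.77  1.95  0.1   1.29  0.39] [-1.33  0.26  1.45  2.14 -0.31  0.99  0.81] [-1.02  0.45  1.14  2.21 -0.57  0.82  1.01]
-30 [-1.09 -0.2   0.95  1.96  0.17  1.3   0.85] [-0.92  0.07  0.92  2.13 -0.07  0.97  1.09] [-1.02  0.44  1.13  2.21 -0.56  0.82  1.53]
0 [-1.29 -0.3   1.08  1.96  0.27  1.33  1.28] [-1.71 -0.33  1.55  2.14  0.38  1.04  1.22] [-0.99  0.42  1.09  2.2  -0.52  0.81  2.01]
30 [-1.32 -0.32  1.1   1.96  0.29  1.34  1.78] [-1.28  0.17  1.35  2.14 -0.2   0.98  2.27] [-0.95  0.39  1.04  2.2  -0.48  0.79  2.5 ]
60 [-1.36 -0.35  1.11  1.96  0.32  1.35  2.27] [-1.15  0.11  1.18  2.13 -0.12  0.97  2.71] [-0.08  0.23  0.04  2.17 -0.01  0.74  2.59]
90 [-1.32 -0.32  1.1   1.96  0.29  1.34  2.83] [ 1.16  0.31 -1.32  2.05  0.35  1.04  2.8 ] [ 0.7   0.34 -0.82  2.14  0.34  0.8   2.81]
120 [ 1.5  -0.11 -1.43  1.88 -0.11  1.28 -2.51] [-1.33  0.26  1.45  2.14 -0.31  0.99 -2.33] [-1.15  0.72  1.38  2.21 -0.88  0.99 -1.86]
150 [ 1.5  -0.11 -1.43  1.88 -0.11  1.28 -1.99] [-1.33  0.26  1.45  2.14 -0.31  0.99 -1.81] [-1.15  0.72  1.38  2.21 -0.88  0.99 -1.33]
```

```bash
python3 - <<'E'
from h import *
np.set_printoptions(precision=3,suppress=True)
from scipy.spatial.transform import Rotation as R
Q=(R.from_euler("z",-90,degrees=True)*R.from_quat([0,1,0,0])).as_quat().tolist()
x,y=.456,-.021
movel([.521,.38,.37],speed=.2)
move_j(inverse_kinematics([x,y,.34],Q)); print(read_qpos(),read_eef_pos())
for z in(.26,.20):
    try: movel([x,y,z],speed=.15)
    except MotionError as e: print(z,e); break
pause(.3)
P=camera_params("wrist"); im=read_camera("wrist")
print([(np.round(d["at"]),round(d["confidence"],2),atz(P,d["at"],.053)) for d in tip_of("wrist","orange_clip")[:3]])
im=im.copy(); u=proj(P,[x,y,.053]); cv2.drawMarker(im,tuple(int(v) for v in u),(0,0,255),0,14,1); save("w3.png",im); print(u,read_time_s(),read_eef_pos(),read_qpos())
E
```

```text
[-1.365 -0.352  1.116  1.963  0.324  1.35  -0.346] [ 0.456 -0.02   0.34 ]
[(array([320., 187.]), 0.58, array([ 0.454, -0.02 ,  0.053]))]
[321.923 188.467] 34.65 [ 0.456 -0.021  0.2  ] [-1.705 -0.324  1.553  2.137  0.378  1.042 -0.35 ]
```

View pics/w3.png

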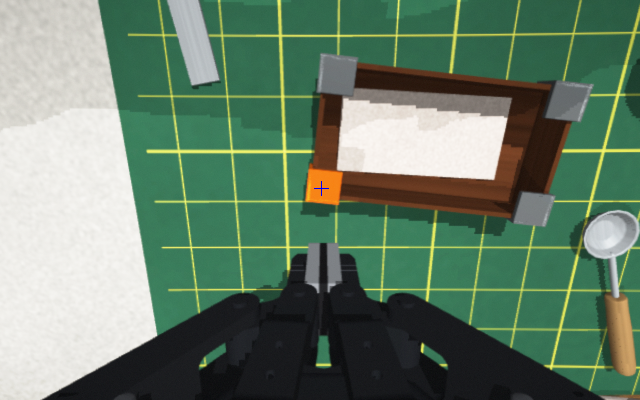

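The orange clip's centre is at about (324,187), right where I predicted it, and the box is undisturbed. But joint 3 is at 1.553, very near its limit of 1.57. I'll go back up, switch to the relaxed posture, then come down.

```bash
python3 - <<'E'
from h import *
np.set_printoptions(precision=3,suppress=True)
from scipy.spatial.transform import Rotation as R
Q=(R.from_euler("z",-90,degrees=True)*R.from_quat([0,1,0,0])).as_quat().tolist()
x,y=.456,-.020
movel([x,y,.34],speed=.2)
move_j([-0.32,-.08,.26,1.94,.02,1.28,-.06]); print(read_eef_pos(),read_time_s())
for z,s in((.34,.1),(.20,.15),(.102,.08)):
    movel([x,y,z],Q,speed=s); print(z,read_eef_pos(),read_qpos())
pause(.2);print(read_time_s())
E
```

```text
[ 0.454 -0.02   0.339] 36.575
0.34 [ 0.456 -0.02   0.34 ] [-0.322 -0.078  0.261  1.936  0.021  1.28  -0.066]
0.2 [ 0.457 -0.02   0.201] [-0.309  0.066  0.273  2.107 -0.022  0.97  -0.025]
0.102 [ 0.457 -0.02   0.103] [-0.289  0.229  0.264  2.179 -0.088  0.742  0.034]
39.4833
```

```bash
python3 - <<'E'
from h import *
np.set_printoptions(precision=3,suppress=True)
pause(2.0)
print(read_eef_pos(),read_ft_force(),read_time_s())
T=read_camera("top");S=read_camera("scene");W=read_camera("wrist")
im=np.vstack([np.hstack([cv2.resize(S[120:340,200:440],(400,300)),cv2.resize(T[130:280,180:460],(400,300))]),np.hstack([cv2.resize(W,(400,250)),np.zeros((250,400,3),np.uint8)])])
save("fin.png",im)
E
```

```text
[ 0.456 -0.02   0.102] [-0.313 -0.276 -0.289] 41.4833
```

View pics/fin.png

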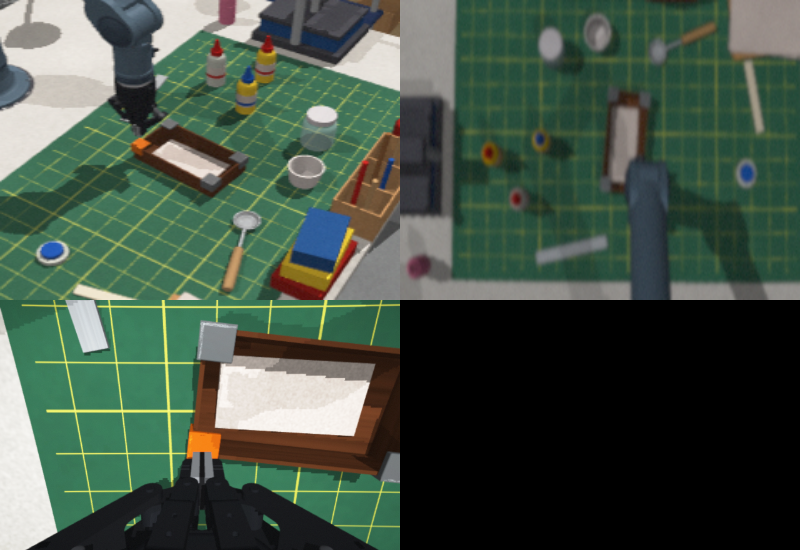

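The shut fingertips are right above the orange clip (wrist crop about (204,445)). The bottles, box and bystanders are where they were, the button looks up, and the wrist force is about 0.

```bash
python3 -c "
from bench import *
sign_off()"
```

```text
the job is handed in; nothing more can be done
```

I did all four steps in order and handed the job in at about 41.5 s of the 56 s allowed; sign-off gives no verdict.

- **Button:** I pressed it with the gripper shut. Force rose to about 4.4 N over roughly 5–6 mm, then a hard stop at about 19 N, so it went fully down. After release the force was about zero, and the last picture shows the button up.
- **Glue bottle:** I dwelt 2.3 s with the grasp point 47 mm above the red nozzle of the yellow bottle. The position estimates for the nozzle agreed within about 15 mm across the cameras, and within about 4 mm in the close-up.
- **Orange clip:** I dwelt over 2 s with the grasp point 49 mm above the clip and finished there at (0.456, -0.020, 0.102). The sideways error by camera is about 2 mm.
- **Problem on the way:** The first descent at the clip was refused by the arm. I misread which move had failed and went back above the yellow/red bottle at a safe height. I then returned and came down in a different posture, because joint 3 had been close to its limit.
- **Last checks:** By eye in the final pictures, bottles, box and bystanders are upright and where they began. Wrist force was under 0.4 N on each axis. I did not measure the objects' final positions numerically, and no check failed or disagreed.

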